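Fit and lock the battery pack of the training monitor

TASK

The training monitor lies on its screen with its battery bay open: lower the big battery pack onto the bay's deck, slide it under the dovetail rails until it is fully home and the catch clicks, then with the flat-bladed T-handled key turn both captive screws clockwise to their stops so that their tongues lock the pack down. Turn the screws only with the key, put the key back upright in a hole of its tool block when you are done, and leave the hex key, the small handset battery, the laryngoscope and the highlighter where they are.

Things in the scene. Friction and masses are not known exactly. Their poses are not given: they have to be found in the camera images.
- pack: the monitor's battery, grey on a dark dovetail foot, 100 mm long (x), 42 high, 0.25 to 0.45 kg, on the table left or right of the monitor. Origin under the foot's centre; z up, x to the nose, which enters the rails first. Foot 72 mm wide, 8 high. Body to grasp: 50 mm wide (y), x -50 to +24, z 8 to 42 mm; grasp it across y about 30 mm up
- monitor: training patient monitor lying on its screen, 200 (x) x 230 (y) x 55 mm, fixed; origin under its centre, x towards its carrying handle. The bay is on its upper side: bare deck, then two aluminium dovetail rails (11 mm high, 1.3 mm play a side, mouths flared 3.6 mm a side) at x +22 to +60 mm, then the end stop and the catch
- bay_home (a point): where the pack's origin lies when fully home: on the deck 55 mm above the table, at x +8 mm in the monitor; x is the direction in which the pack slides home, y left, z up. The end stop meets the nose 1.5 mm beyond this point
- bay_landing (a point): point of the deck 40 mm before bay_home: a pack set down flat with its origin here has its nose 4 mm short of the rails' mouths. The gap between the open screw tongues is 100 mm (the foot is 72). From here the pack slides 40 mm; over the last 15 mm the catch resists with about 2 to 5 N; push level, for pressing down adds friction
- catch (a joint): sprung rocker catch at the head of the bay, rad: 0 = down, where it rests and where it drops behind the keeper bar of the pack's nose when the pack is home; the passing keeper lifts it to about 0.13. Click comes about 2 mm before bay_home. It needs no touching
- head_left: steel head of the captive screw on the left (+y) side of the bay: disc 22 mm across, slotted right across. Origin on its axis at deck height (x -36, y +66 mm from bay_home); z up; x along the slot, turning with the screw. Slot 4.6 mm wide, floor 16 mm and mouth 23 mm above the origin, upper 3 mm flared to 8 mm. A locking tongue (38 x 8 mm, 10 to 13 mm up) points along +x. Turn it only with the key
- head_right: steel head of the captive screw on the right (-y) side of the bay: disc 22 mm across, slotted right across. Origin on its axis at deck height (x -36, y -66 mm from bay_home); z up; x along the slot, turning with the screw. Slot 4.6 mm wide, floor 16 mm and mouth 23 mm above the origin, upper 3 mm flared to 8 mm. A locking tongue (38 x 8 mm, 10 to 13 mm up) points along +x. Turn it only with the key
- screw_left (a joint): turn of that screw, rad, clockwise from above. At 0 slot and tongue lie along the bay, tongue pointing towards the catch (+x of bay_home); it starts open at 0.05 to 0.3; the stop at 1.5 is fully locked, tongue across the bay 2 mm above the pack's foot. It stays where it is left; friction 0.05 N m
- screw_right (a joint): turn of that screw, rad, clockwise from above. At 0 slot and tongue lie along the bay, tongue pointing away from the catch (-x of bay_home); it starts open at 0.05 to 0.3; the stop at 1.5 is fully locked, tongue across the bay 2 mm above the pack's foot. It stays where it is left; friction 0.05 N m
- key: coin-slot key, a T-handled flat-bladed driver standing in its block, 107 mm tall, 0.11 kg. Origin mid blade tip; z up the shaft, x along blade and cross bar. Blade 18 mm wide (16 at the tip), 3 thick (2 at the tip). Black flat-sided cross bar to grasp: 64 mm long (x), 14 thick (y), 89 to 107 mm above the tip. A collar 26 mm across, underside 36 mm above the tip, carries it
- stand: grey tool block fixed on the table, 150 (x) x 52 x 45 mm high, origin under its centre. Two oblong holes, 24 (x) by 10 (y) mm, 40 mm deep, at x -42 and +42 mm; the key stands in one, the hex key in the other (either way), blade along the block's x, collar on top, tip 9 mm above the block's underside
- hex_key: a T-handled hex key in the other hole of the block, its cross bar a round steel bar 44 mm long, not flat and black; same shaft and collar, origin at its tip. Not for these screws, leave it
- handset_pack: a small battery of a handset, 58 x 40 x 20 mm, no dovetail, lying near the nose of the pack; origin under its centre. Leave it
- laryngoscope: steel laryngoscope lying at the left of the table, handle 125 mm, blade 110 mm; leave it
- highlighter: yellow highlighter, 112 x 20 x 15 mm, lying in front of the monitor; leave it
Mind the look-alikes: they are no part of the job. What is shaped like the key but brown or pink is not meant.

How it is judged (in metres and radians):
On the way, in this order (a step that is already met when the one before it is completed fails the run):
1. the pack is fully home under the rails and the catch has clicked down behind its keeper (x of pack in the frame of bay_home between -0.004 and 0.004 m and y of pack in the frame of bay_home between -0.004 and 0.004 m and z of pack in the frame of bay_home below 0.003 m and angle between the x axis of pack and the x axis of bay_home, either way round below 0.06 rad and value of joint catch below 0.05 rad), for 0.2 s.
2. one of the two captive screws is turned to its stop, the pack still home (all of step 1 and value of joint any of screw_left, screw_right above 1.3 rad), for 0.1 s.
3. both captive screws are turned to their stops, the pack still home (all of step 1 and value of joint each of screw_left, screw_right above 1.3 rad), for 0.1 s.
At the end, for the whole second after the job is handed in: Pack on the deck within 4 mm of home along and across (3 mm in height, 0.06 rad in direction), catch down (under 0.05 rad); both screws beyond 1.3 rad of 1.5; key upright (within 0.1 rad) in a hole of the block, its tip under 13 mm above the block's underside; all at rest (all of step 3 and z of key in the frame of stand below 0.013 m and angle between key's own z axis and vertical below 0.1 rad and y of key in the frame of stand between -0.01 and 0.01 m and x of key in the frame of stand between -0.055 and 0.055 m and linear speed of each of pack, key below 0.02 m/s and velocity of joint screw_left between -0.2 and 0.2 rad/s and velocity of joint screw_right between -0.2 and 0.2 rad/s); the robot touches nothing.
It fails at once if the fingers or the arm push a screw head (over 1 N) instead of the key (contact force between any of the fingers, the arm and head_left above 1 N or contact force between any of the fingers, the arm and head_right above 1 N).
It fails at once if the hex key, the handset battery, the laryngoscope or the highlighter is moved by more than 30 mm (distance of any of handset_pack, hex_key, laryngoscope, highlighter from where it was at the start of the episode above 0.03 m).
It also fails if it takes over 72 s, if anything falls off the work surface, if the arm or the gripper's body presses on something with over 40 N, if the wrist force passes 120 N, or if a joint passes its speed limit or range.

ROBOT

A 7-joint arm with a two-finger parallel gripper is mounted at the origin on the work surface. World frame = base frame: x ahead of the robot, y to its left, z up, the work surface at z = 0. Lengths are in mm, angles in rad, forces in N, time in s.
With the tool pointing down it reaches from about 375 to 925 mm from the base axis. Payload 3.1 kg.
Tool frame: the origin (TCP) lies between the finger pads; the fingertips stand 8 mm ahead of it and the grasp point (between the pads) lies 11 mm behind it; z points along the fingers, y is the direction in which the jaws open and shut (so a half turn about z gives the same grasp; the last joint's range is limited). The gripper opens to 85 mm and grips with 20 to 120 N. Pads are 22 mm wide; open, the fingers measure 114 mm over their backs; the gripper's body (76 mm by 85 mm) begins 54 mm behind the grasp point. The pads swing forward as they close: fully open they stand 13 mm farther back than shut.
Start: joints at [-1.296, 0.383, 0.044, 1.598, -0.018, 1.161, -0.05], TCP at [236.724, 605.363, 239.269] pointing down, gripper open.
Joint ranges: [-2.61, 2.61], [-0.41, 2.15], [-1.48, 1.57], [0, 2.5], [-1.57, 4.71], [0.05, 1.97], [-2.85, 2.85]. Speed limits (rad/s): [2.79, 2.79, 3.14, 3.14, 3.14, 3.14, 3.14].

INTERFACE

Orientations are given as a rotation vector (axis times angle).
In Python, from rig import observe, optics, hand_in gives the robot as it stands.
- The arm moves only by the tool send_rows, never from a script. Its argument "deltas" is a list that holds one entry, the list of rows, each a list of 6 numbers: the shift along the tool's x, y, z in mm, then the turn, a rotation vector about the tool's x, y, z in rad. In form: [[[dx, dy, dz, ax, ay, az], ...]]. A call has 1 to 5 rows; each row shifts and turns the commanded pose from where the row before left it, along the tool's axes as they then stand; what a row does not reach is not made up. A row lasts 1/10 s, in which the tool goes at most 50 mm and 8.59 degrees, less where a joint would pass 70% of its speed; a pose out of reach is approached as far as the arm can. A call is refused whole if a number of a shift passes 50 or a number of a turn 0.15, either way. A call with a gripper value outside its range is refused whole. "claw" is the finger opening in mm, from 0 to 85.4, set as the call begins (left out, the last holds). The fingers move at their own pace and stop on an object; "grip_force" is the grip in N (left out, the last holds). Time passes only in rows, so rows that do not move let the fingers close. It gives the time, the measured TCP pose, the force and the opening at its end, in the units of the state.
- observe(): the state, without advancing time (a new reading comes with each control period).
- optics.grab_frame(name): name is "side" or "top"; returns the picture (400x640x3 uint8, red, green, blue); there is no depth.
- optics.camera_info(name): a dict with "fx", "fy", "cx", "cy" (pixels), "k1" (the pictures are not rectified: a ray, as slopes to the right and down, at radius r is drawn at 1 + k1 r^2 times it, then the intrinsics apply), "eye" and "orientation" of the camera in the world. Camera axes: x right, y up, looking along -z (the intrinsics and any distortion apply to the point x, -y, -z); pixel columns grow to the right and rows downward; lengths in mm; the calibration is good to about 2 mm. A picture is of the moment at which its call begins. camera_info takes no time and is no camera call.
- hand_in(): hands the job in, once; it reports no verdict.
The state is a dict: "clock": time; "joint_positions": joint angles; "qvel": joint speeds; "joint_torque": joint torques, N m; "position": TCP position; "tcp_rot": TCP orientation; "wrist_force": force on the tool from outside, world axes, zero at the start; "moment": the same for the moment, N m; "finger_gap": finger opening in mm.
Only numpy, scipy, OpenCV 4.12 (cv2) and the standard library are available. Lean on these libraries where they do the work, as an engineer would, in place of code of your own. Each camera call takes 0.05 s, during which the arm holds its last target. There are 200 camera calls.

## Working session

There is one attempt and no reset: what is moved stays moved. The work goes in short steps, Python scripts to look and compute and a tool call to move; the robot and the scene stay as the last step left them, time stands still between calls to the robot, and variables do not carry over. Pictures are saved under pics/ and viewed, about 8 in all and at most 12, crops included, and the job is handed in when it is done.

Besides the shell and the picture viewer there is one more tool, called after "Call:" as name([rows], argument=value, ...), one row to a line, values as JSON. send_rows: Moves the arm, as the interface text tells. Its arguments: {"type":"object","properties":{"deltas":{"type":"array","items":{"type":"array","items":{"type":"array","items":{"type":"number"}}}},"claw":{"type":"number"},"grip_force":{"type":"number"}},"required":["deltas"]}

```bash
mkdir -p pics; ls
python3 - <<'E'
from rig import observe, optics
import cv2
for n in("top","side"):
    im=optics.grab_frame(n); cv2.imwrite(f"pics/{n}0.png",im[:,:,::-1]); print(n,optics.camera_info(n))
print(observe())
E
```

```text
pics
top {'fx': 443.2620129655649, 'fy': 443.2620129655649, 'cx': 315.1755986897967, 'cy': 197.878960560804, 'k1': -0.015688586138539327, 'eye': array([ 374.97321259,    9.45605053, 1368.58824382]), 'orientation': array([ 0.09589459, -0.08378176, -1.56115961])}
side {'fx': 374.645297248156, 'fy': 374.645297248156, 'cx': 320.8851002470908, 'cy': 196.38252086576014, 'k1': -0.06310702397912263, 'eye': array([ -90.07832478, -638.60241891,  588.04838671]), 'orientation': array([ 0.98803398, -0.38752075, -0.67385237])}
{'clock': 0.1, 'joint_positions': array([-1.2958241 ,  0.3837791 ,  0.04383879,  1.59944429, -0.01789325,
        1.16122559, -0.04990331]), 'qvel': array([-0.00026297,  0.00039585, -0.00015159, -0.00369998, -0.00033   ,
       -0.00140579,  0.00060695]), 'joint_torque': array([ 2.98028259e-03, -4.34728396e+01,  1.02933224e+00, -2.50455987e+01,
        1.08521190e-02,  5.41796267e-03, -5.49265678e-06]), 'position': array([236.4210709 , 604.55765372, 237.98343006]), 'tcp_rot': array([-0.58198639, -3.08688599,  0.00383693]), 'wrist_force': array([-0.03025721, -1.02230566, -0.02977266]), 'moment': array([ 0.00530972, -0.01209372,  0.03645752]), 'finger_gap': 85.4116855591051}
```

View pics/top0.png

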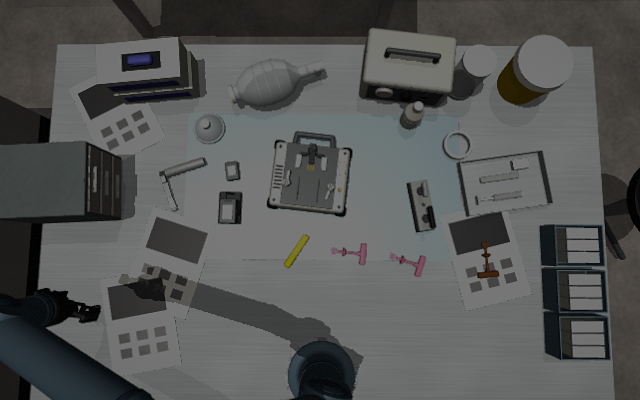

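View pics/side0.png

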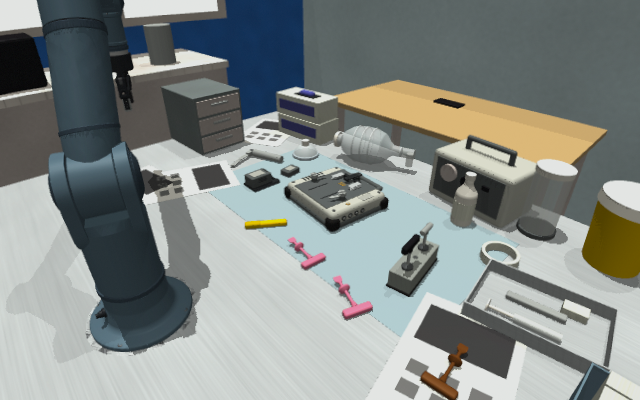

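The top view shows the monitor at (310,175), the pack at (230,207) with the small handset battery at (232,170), and the block at (421,205). Candidates for the key are the black T in the block at side (410,243), the steel hex key at side (427,232), pink Ts at top (350,253) and (410,263), and a brown T at top (487,262). I choose the black T, and check it in crops next.

```bash
cat > h.py <<'E'
import numpy as np, cv2
from scipy.spatial.transform import Rotation as R
from rig import observe, optics
def px(name,P):
    c=optics.camera_info(name); q=R.from_rotvec(c['orientation']).inv().apply(np.atleast_2d(P)-c['eye'])
    s=np.c_[q[:,0],-q[:,1]]/-q[:,2:]; s=s*(1+c['k1']*(s**2).sum(1,keepdims=True))
    return s*[c['fx'],c['fy']]+[c['cx'],c['cy']]
def ray(name,uv,z):
    c=optics.camera_info(name); d=(np.atleast_2d(uv)-[c['cx'],c['cy']])/[c['fx'],c['fy']]; s=d.copy()
    for _ in range(20): s=d/(1+c['k1']*(s**2).sum(1,keepdims=True))
    v=R.from_rotvec(c['orientation']).apply(np.c_[s[:,0],-s[:,1],-np.ones(len(s))])
    return c['eye']+v*((z-c['eye'][2])/v[:,2])[:,None]
def crop(im,x,y,w,h,k):
    return cv2.resize(im[y:y+h,x:x+w],None,fx=k,fy=k,interpolation=cv2.INTER_CUBIC)
E
python3 - <<'E'
import cv2,numpy as np
from h import crop
t=cv2.imread('pics/top0.png');s=cv2.imread('pics/side0.png')
t=np.clip(t*1.4,0,255).astype('uint8')
cv2.imwrite('pics/c1.png',crop(t,260,125,100,95,6))
a=crop(t,205,150,50,80,6);b=crop(t,395,170,50,80,6)
cv2.imwrite('pics/c2.png',np.hstack([a,b]))
a=crop(s,235,155,160,80,5);b=crop(s,380,215,70,90,5)
cv2.imwrite('pics/c3.png',np.hstack([cv2.resize(a,(480,240)),cv2.resize(b,(187,240))]))
E
```

```text
(no output)
```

View pics/c1.png

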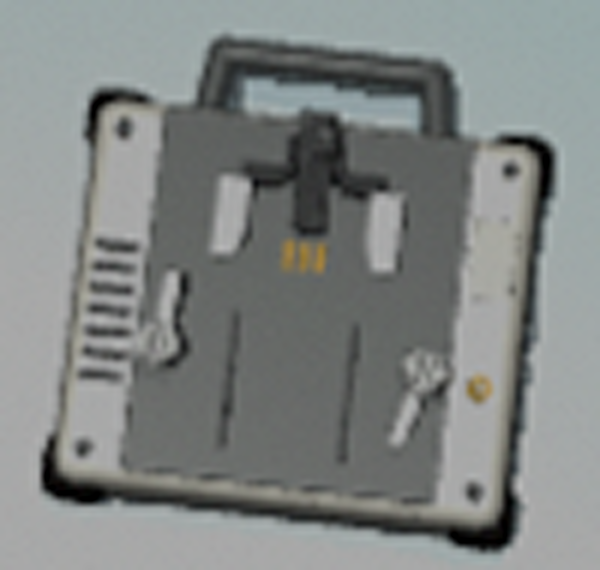

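View pics/c2.png

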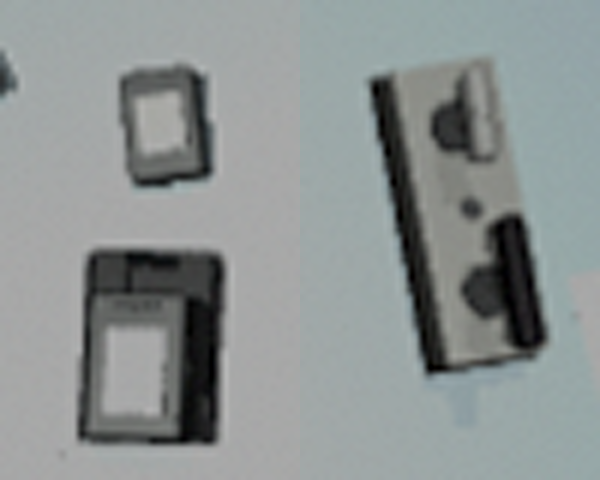

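Crops: the screw heads are at crop-1 (160,342) and (425,370), and the rails at (230,215) and (384,233). The pack's nose, the dark foot, points up in the image towards the handset battery. The flat black bar is the key, in the nearer hole at crop-2 (522,282), and the steel round bar at (480,115) is the hex key. Next I fit poses.

```bash
cat > fit.py <<'E'
from h import *
from scipy.optimize import least_squares
def T(p,L):
    L=np.array(L,float);c,s=np.cos(p[2]),np.sin(p[2])
    return np.c_[p[0]+c*L[:,0]-s*L[:,1],p[1]+s*L[:,0]+c*L[:,1],L[:,2]]
def fit(L,uv,p0,name='top'):
    f=lambda p:(px(name,T(p,L))-uv).ravel()
    r=least_squares(f,p0,x_scale=[100,100,1]);return r.x,np.round(r.fun.reshape(-1,2),1)
def cr(pts,ox,oy,k=6): return (np.array(pts,float)+.5)/k-.5+[ox,oy]
E
cat > f1.py <<'E'
from fit import *
t=cr([(160,342),(425,370)],260,125)
H=[(-36,66,78),(-36,-66,78)]
print('heads',ray('top',t,78))
rl=ray('top',cr([(230,215),(384,233)],260,125),66);print('rails mid',rl.mean(0), np.linalg.norm(rl[0]-rl[1]))
cs=ray('top',cr([(123,128),(510,170),(83,447),(474,491)],260,125),55);print('mon centre',cs.mean(0),cs)
home,r=fit(H,t,[600,0,0]);print('home',home,r.tolist())
print('check rail mid pred',T(home,[(33,0,66)]),'mon',T(home,[(-8,0,55)]))
pk,r=fit([(24,25,42),(24,-25,42),(-50,-25,42),(-50,25,42),(50,36,8),(50,-36,8),(-50,-36,8)],cr([(92,292),(188,296),(182,440),(82,440),(90,250),(222,252),(218,442)],205,150),[500,200,0]);print('pack',pk,r.tolist())
st,r=fit([(75,26,45),(75,-26,45),(-75,-26,45),(-75,26,45)],cr([(92,72),(193,60),(245,350),(140,368)],395,170),[500,-250,0]);print('stand',st,r.tolist())
k=ray('top',cr([(212,215),(235,348),(222,282)],395,170),116);print('key',k,np.linalg.norm(k[0]-k[1]),np.arctan2(*(k[0]-k[1])[1::-1]))
print('key hole',T(st,[(-42,0,9),(42,0,9)]))
# overlay in side view
s=cv2.imread('pics/side0.png');K=4
s2=crop(s,230,150,220,150,K)[:]
def box(p,x0,x1,y0,y1,z0,z1,col):
    P=[(x,y,z) for x in(x0,x1) for y in(y0,y1) for z in(z0,z1)];u=((px('side',T(p,P))-[230,150]+.5)*K).astype(int)
    for a in range(8):
        for b in(1,2,4):
            if not a&b: cv2.line(s2,tuple(map(int,u[a])),tuple(map(int,u[a|b])),col,1)
box(pk,-50,24,-25,25,8,42,(0,0,255));box(pk,-50,50,-36,36,0,8,(0,255,0))
box(st,-75,75,-26,26,0,45,(0,0,255))
kp=T(st,[(-42,0,0)])[0];box([kp[0],kp[1],st[2]],-32,32,-7,7,98,116,(0,255,255))
box(home,-44-.1,-28,58,74,55,78,(0,0,255));box(home,-44,-28,-74,-58,55,78,(0,0,255));box(home,-108,92,-115,115,0,55,(0,255,0))
cv2.imwrite('pics/ov.png',cv2.resize(s2,(800,545)))
E
python3 f1.py
```

```text
heads [[571.06024264 105.62051186  78.        ]
 [558.1129413  -24.47296886  78.        ]]
rails mid [632.77476063  34.26449207  66.        ] 77.22554461379688
mon centre [592.31243978  38.8864866   55.        ] [[683.54707228 127.73473415  55.        ]
 [663.24373033 -67.3924737   55.        ]
 [521.49181627 144.83373874  55.        ]
 [500.96714023 -49.63005277  55.        ]]
home [ 6.00413433e+02  3.70090601e+01 -9.92449278e-02] [[-0.2, -0.0], [0.2, 0.0]]
check rail mid pred [[633.25104901  33.73935116  66.        ]] mon [[592.45279922  37.80171678  55.        ]]
pack [ 4.99988123e+02  2.84131710e+02 -1.37711591e-02] [[-0.3, -0.0], [0.2, -0.3], [0.2, 0.2], [0.2, -0.2], [-0.7, -0.2], [0.5, -0.0], [-0.2, 0.6]]
stand [ 5.08532741e+02 -3.01548757e+02  1.49611808e-01] [[-0.1, -0.0], [0.0, -0.4], [-0.1, 0.5], [0.2, -0.0]]
key [[ 499.88109239 -305.92711773  116.        ]
 [ 437.13306229 -315.42093833  116.        ]
 [ 468.17765145 -309.97169377  116.        ]] 63.46217701147158 0.15016177822851307
key hole [[ 467.00192276 -307.80903756    9.        ]
 [ 550.06355994 -295.28847733    9.        ]]
```

View pics/ov.png

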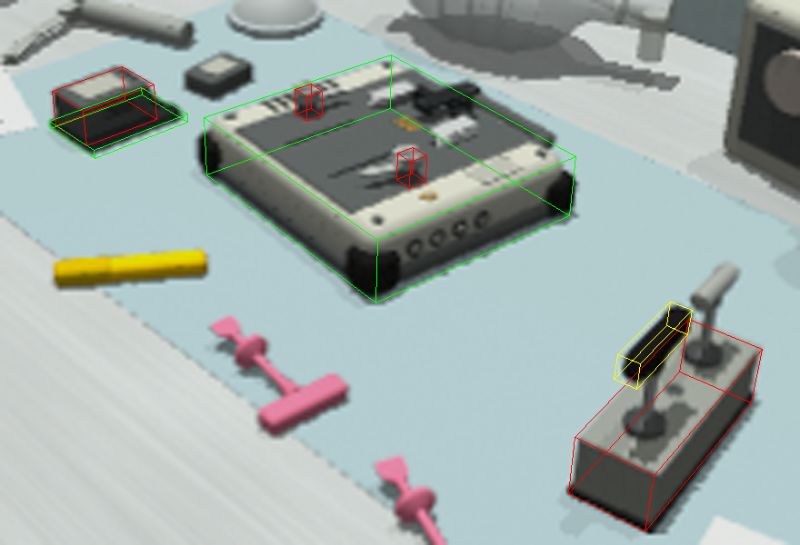

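The overlay agrees to within a few mm: pack at (500,284), home at (600,37) with yaw -0.099, key at (467,-308). Now to the pack.

```bash
cat > go.py <<'E'
# usage: go.py x y z phi [nrows]: rows from measured pose to the target (phi = world angle of tool y, tool down)
import sys; from h import *
np.set_printoptions(suppress=True)
x,y,z,phi=map(float,sys.argv[1:5])
s=observe();p=s['position'];A=R.from_rotvec(s['tcp_rot'])
B=R.from_matrix(np.c_[[-np.sin(phi),np.cos(phi),0],[np.cos(phi),np.sin(phi),0],[0,0,-1]])
rv=(A.inv()*B).as_rotvec();d=np.array([x,y,z])-p
n=int(sys.argv[5]) if len(sys.argv)>5 else int(max(np.ceil(np.linalg.norm(d)/45),np.ceil(np.linalg.norm(rv)/.14),1))
print('at',p.round(1),'phi',round(np.arctan2(*A.apply([0,1,0])[1::-1]),3),'tilt',A.apply([0,0,1]).round(3),'F',s['wrist_force'].round(1),'gap',s['finger_gap'].round(1),'t',s['clock'],'j7',s['joint_positions'][6].round(2))
for i in range(n):
    Q=A*R.from_rotvec(rv*(i/n))
    print((Q.inv().apply(d/n)).round(1).tolist(),(rv/n).round(3).tolist())
E
python3 go.py 490 284 90 1.557
```

```text
Traceback (most recent call last):
  File "go.py", line 9, in <module>
    print('at',p.round(1),'phi',round(np.arctan2(*A.apply([0,1,0])[1::-1]),3),'tilt',A.apply([0,0,1]).round(3),'F',s['wrist_force'].round(1),'gap',s['finger_gap'].round(1),'t',s['clock'],'j7',s['joint_positions'][6].round(2))
                                                                                                                                                   ^^^^^^^^^^^^^^^^^^^^^
AttributeError: 'float' object has no attribute 'round'
```

```bash
sed -i "s/s\['finger_gap'\].round(1)/round(s['finger_gap'],1)/" go.py; python3 go.py 490 284 90 1.557 10
```

```text
at [236.4 604.6 238. ] phi 1.198 tilt [-0.001 -0.002 -1.   ] F [-0. -1. -0.] gap 85.4 t 0.1 j7 -0.05
[-35.3, -20.6, 14.9] [-0.0, -0.0, -0.036]
[-34.5, -21.8, 14.8] [-0.0, -0.0, -0.036]
[-33.7, -23.1, 14.8] [-0.0, -0.0, -0.036]
[-32.9, -24.3, 14.8] [-0.0, -0.0, -0.036]
[-32.0, -25.4, 14.8] [-0.0, -0.0, -0.036]
[-31.0, -26.6, 14.8] [-0.0, -0.0, -0.036]
[-30.1, -27.7, 14.8] [-0.0, -0.0, -0.036]
[-29.1, -28.7, 14.8] [-0.0, -0.0, -0.036]
[-28.0, -29.8, 14.8] [-0.0, -0.0, -0.036]
[-26.9, -30.8, 14.8] [-0.0, -0.0, -0.036]
```

Call:
send_rows([
  [[-35.3, -20.6, 14.9, 0, 0, -0.036], [-34.5, -21.8, 14.8, 0, 0, -0.036], [-33.7, -23.1, 14.8, 0, 0, -0.036], [-32.9, -24.3, 14.8, 0, 0, -0.036], [-32, -25.4, 14.8, 0, 0, -0.036]],
], claw=85)

```text
clock: 0.6
position: [364.1, 443.5, 164.1]
tcp_rot: [-0.3, -3.127, 0.001]
wrist_force: [0.8, 0.2, -0.6]
finger_gap: 85.2
```

Call:
send_rows([
  [[-31, -26.6, 14.8, 0, 0, -0.036], [-30, -27.7, 14.8, 0, 0, -0.036], [-29, -28.7, 14.8, 0, 0, -0.036], [-28, -29.8, 14.8, 0, 0, -0.036], [-26.9, -30.8, 14.8, 0, 0, -0.036]],
])

```text
clock: 1.1
position: [490.8, 283.5, 90.3]
tcp_rot: [-0.017, -3.141, 0.0]
wrist_force: [-0.0, 0.5, 0.8]
finger_gap: 85.1
```

Call:
send_rows([
  [[0, 0, 0, 0, 0, 0], [0, 0, 0, 0, 0, 0]],
])

```text
clock: 1.3
position: [490.6, 282.8, 90.2]
tcp_rot: [-0.027, -3.14, 0.003]
wrist_force: [0.6, 0.4, 0.3]
finger_gap: 85.2
```

```bash
python3 go.py 490 284 19 1.557 5
python3 - <<'E'
from h import *
a=optics.grab_frame('top')[:,:,::-1];b=optics.grab_frame('side')[:,:,::-1]
cv2.imwrite('pics/g1.png',np.hstack([crop(a,180,150,110,110,4),crop(b,200,110,90,110,4)]))
E
```

```text
at [490.6 282.8  90.2] phi 1.554 tilt [-0.002 -0.002 -1.   ] F [0.6 0.4 0.3] gap 85.2 t 1.3 j7 1.02
[0.1, 0.3, 14.2] [-0.0, -0.0, -0.001]
[0.1, 0.3, 14.2] [-0.0, -0.0, -0.001]
[0.1, 0.3, 14.2] [-0.0, -0.0, -0.001]
[0.1, 0.2, 14.2] [-0.0, -0.0, -0.001]
[0.1, 0.2, 14.2] [-0.0, -0.0, -0.001]
```

View pics/g1.png

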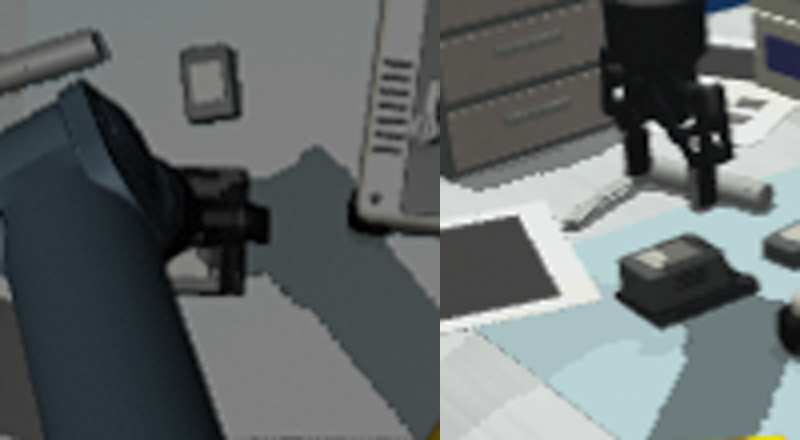

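The gripper straddles the pack in both views: in the top half the fingers are at crop (225,222) with the nose still free ahead. Descend and close.

Call:
send_rows([
  [[0, 0.3, 14.3, 0, 0, 0], [0, 0.3, 14.3, 0, 0, 0], [0, 0.3, 14.3, 0, 0, 0], [0, 0.2, 14.3, 0, 0, 0], [0, 0, 14.3, 0, 0, 0]],
])

```text
clock: 1.9
position: [489.6, 286.1, 17.9]
tcp_rot: [-0.019, -3.14, 0.001]
wrist_force: [-0.2, -0.9, 0.9]
finger_gap: 85.0
```

Call:
send_rows([
  [[0, 0, 0, 0, 0, 0], [0, 0, 0, 0, 0, 0], [0, 0, 0, 0, 0, 0], [0, 0, 0, 0, 0, 0], [0, 0, 0, 0, 0, 0]],
], claw=40, grip_force=70)

```text
clock: 2.4
position: [490.9, 286.3, 20.2]
tcp_rot: [0.02, 3.14, 0.001]
wrist_force: [0.7, 0.0, -0.4]
finger_gap: 48.8
```

```bash
python3 go.py 490 284 150 1.557 3
```

```text
at [490.9 286.3  20.2] phi 1.558 tilt [ 0.001  0.001 -1.   ] F [ 0.7  0.  -0.4] gap 48.8 t 2.4 j7 1.03
[0.2, -0.7, -43.3] [0.0, 0.0, 0.0]
[0.2, -0.8, -43.3] [0.0, 0.0, 0.0]
[0.3, -0.8, -43.3] [0.0, 0.0, 0.0]
```

Call:
send_rows([
  [[0, 0, -20, 0, 0, 0], [0, 0, -45, 0, 0, 0], [0, 0, -45, 0, 0, 0], [0, 0, 0, 0, 0, 0]],
])

```text
clock: 2.8
position: [495.2, 288.9, 136.6]
tcp_rot: [0.021, 3.13, 0.013]
wrist_force: [2.3, 2.0, -3.5]
finger_gap: 49.0
```

```bash
python3 go.py 550.8 42 130 1.4716 8
```

```text
at [495.2 288.9 136.6] phi 1.558 tilt [ 0.012  0.008 -1.   ] F [ 2.3  2.  -3.5] gap 49.0 t 2.8 j7 1.01
[-7.3, -30.8, 0.7] [0.001, 0.001, 0.011]
[-7.7, -30.7, 0.7] [0.001, 0.001, 0.011]
[-8.0, -30.6, 0.7] [0.001, 0.001, 0.011]
[-8.3, -30.5, 0.7] [0.001, 0.001, 0.011]
[-8.7, -30.4, 0.7] [0.001, 0.001, 0.011]
[-9.0, -30.3, 0.8] [0.001, 0.001, 0.011]
[-9.3, -30.2, 0.8] [0.001, 0.001, 0.011]
[-9.6, -30.1, 0.8] [0.001, 0.001, 0.011]
```

Call:
send_rows([
  [[-7.9, -30.3, 0, 0, 0, 0.011], [-8.3, -30.2, 0, 0, 0, 0.011], [-8.6, -30.1, 0, 0, 0, 0.011], [-8.9, -30, 0, 0, 0, 0.011], [-9.3, -29.9, 0, 0, 0, 0.011]],
])

```text
clock: 3.3
position: [526.5, 132.4, 128.0]
tcp_rot: [-0.107, -3.137, 0.002]
wrist_force: [0.2, 0.7, -3.4]
finger_gap: 48.7
```

Call:
send_rows([
  [[-9.6, -29.8, 0, 0, 0, 0.011], [-9.9, -29.7, 0, 0, 0, 0.011], [-10.2, -29.6, 0, 0, 0, 0.011], [0, 0, 0, 0, 0, 0], [0, 0, 0, 0, 0, 0]],
])

```text
clock: 3.8
position: [549.3, 41.3, 128.2]
tcp_rot: [-0.163, -3.134, 0.001]
wrist_force: [0.4, -0.1, -3.3]
finger_gap: 49.1
```

Call:
send_rows([
  [[0, 0, 12, 0, 0, 0], [0, 0, 8, 0, 0, 0], [0, 0, 0, 0, 0, 0], [0, 0, 0, 0, 0, 0], [0, 0, 0, 0, 0, 0]],
])

```text
clock: 4.3
position: [550.9, 43.5, 109.7]
tcp_rot: [0.157, 3.137, 0.0]
wrist_force: [-0.7, -0.5, -4.2]
finger_gap: 48.9
```

```bash
python3 go.py 550.8 42 110 1.4716 1
python3 - <<'E'
from h import *
a=optics.grab_frame('top')[:,:,::-1];b=optics.grab_frame('side')[:,:,::-1]
cv2.imwrite('pics/t2.png',a);cv2.imwrite('pics/s2.png',b)
a=np.clip(a*1.4,0,255).astype('uint8')
cv2.imwrite('pics/g2.png',np.hstack([crop(a,262,125,95,95,4),crop(b,275,140,100,95,4)]))
E
python3 go.py 550.8 42 110 1.4716 1
```

```text
at [550.9  43.5 109.7] phi 1.471 tilt [ 0.  0. -1.] F [-0.7 -0.5 -4.2] gap 48.9 t 4.3 j7 1.42
[-0.1, -1.5, -0.3] [0.0, 0.0, -0.001]
at [551.1  43.3 110.1] phi 1.47 tilt [ 0.001  0.    -1.   ] F [-0.2  0.3 -4.3] gap 48.7 t 4.4 j7 1.42
[0.2, -1.3, 0.1] [0.0, 0.001, -0.001]
```

View pics/g2.png

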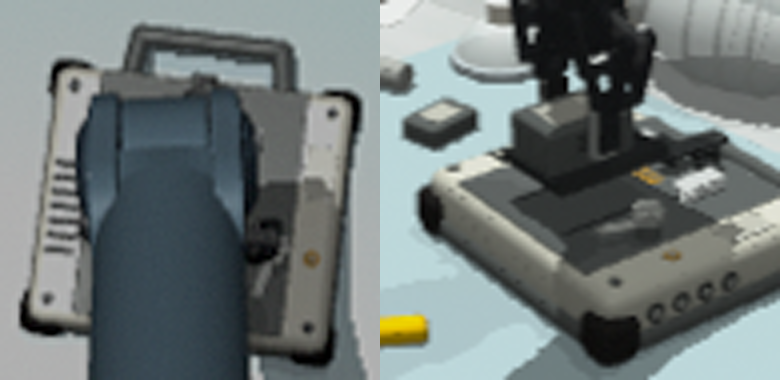

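The top view is blocked by the arm. The side view shows the pack over the deck, held level. I check the relative alignment with a side overlay.

```bash
cat > ov2.py <<'E'
from fit import *
b=cv2.imread('pics/s2.png');K=8;ox,oy=285,155;s2=crop(b,ox,oy,98,73,K)
def box(p,x0,x1,y0,y1,z0,z1,col):
    P=[(x,y,z) for x in(x0,x1) for y in(y0,y1) for z in(z0,z1)];u=((px('side',T(p,P))-[ox,oy]+.5)*K).astype(int)
    for a in range(8):
        for c in(1,2,4):
            if not a&c: cv2.line(s2,tuple(map(int,u[a])),tuple(map(int,u[a|c])),col,1)
home=[600.4,37,-.099];g=[550.8,42.8,-.099]
o=T(g,[(9.8,0,0)])[0];pk=[o[0],o[1],-.099];z=110-19.5
box(pk,-50,24,-25,25,z+8,z+42,(0,0,255));box(pk,-50,50,-36,36,z,z+8,(0,255,0))
box(home,14,52,37.3,39.9,55,66,(255,0,255));box(home,14,52,-39.9,-37.3,55,66,(255,0,255))
box(home,-47,-25,-77,-55,78,78.1,(0,255,255));box(home,-108,92,-115,115,55,55.1,(255,255,0))
cv2.imwrite('pics/ov2.png',s2)
E
python3 ov2.py
```

```text
(no output)
```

View pics/ov2.png

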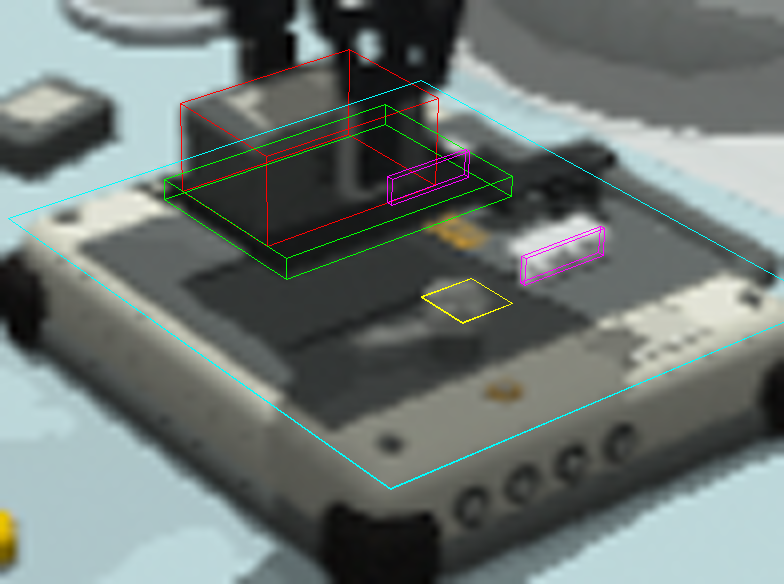

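The pack and monitor wireframes match to about 2–3 mm, within the mouth flare. The right head is at (462,298) against a predicted (466,300). Shift 1.4 mm right and lower.

Call:
send_rows([
  [[0, -1.4, 0, 0, 0, 0], [0, 0, 14, 0, 0, 0], [0, 0, 14, 0, 0, 0], [0, 0, 3, 0, 0, 0], [0, 0, 0, 0, 0, 0]],
])

```text
clock: 4.9
position: [548.9, 41.4, 76.8]
tcp_rot: [-0.158, -3.134, 0.002]
wrist_force: [-0.3, -0.3, -4.4]
finger_gap: 48.5
```

Call:
send_rows([
  [[0, 0, 1.5, 0, 0, 0], [0, 0, 1, 0, 0, 0], [0, 0, 0, 0, 0, 0]],
])

```text
clock: 5.2
position: [550.9, 41.7, 76.5]
tcp_rot: [0.158, 3.137, 0.0]
wrist_force: [-0.2, -0.6, -4.0]
finger_gap: 48.6
```

Call:
send_rows([
  [[0, 0, 1, 0, 0, 0], [0, 0, 0, 0, 0, 0]],
])

```text
clock: 5.4
position: [550.6, 41.7, 75.3]
tcp_rot: [0.158, 3.137, 0.0]
wrist_force: [1.1, -0.5, -4.5]
finger_gap: 48.6
```

Call:
send_rows([
  [[0, 0, 0.7, 0, 0, 0], [0, 0, 0, 0, 0, 0], [0, 0, 0, 0, 0, 0]],
])

```text
clock: 5.7
position: [550.7, 41.7, 75.1]
tcp_rot: [0.158, 3.137, 0.0]
wrist_force: [-2.2, -0.6, 2.4]
finger_gap: 49.1
```

Call:
send_rows([
  [[0, 0, 0.7, 0, 0, 0], [0, 0, 0, 0, 0, 0], [0, 0, 0, 0, 0, 0]],
])

```text
clock: 6.0
position: [550.7, 41.7, 75.1]
tcp_rot: [-0.158, -3.137, -0.001]
wrist_force: [-4.5, 0.0, 7.6]
finger_gap: 48.9
```

Call:
send_rows([
  [[0, 0, -0.8, 0, 0, 0], [-3, 0, 0, 0, 0, 0], [-3, 0, 0, 0, 0, 0], [-3, 0, 0, 0, 0, 0], [0, 0, 0, 0, 0, 0]],
])

```text
clock: 6.5
position: [558.9, 41.2, 75.1]
tcp_rot: [-0.158, -3.136, -0.001]
wrist_force: [-5.5, 1.9, 6.4]
finger_gap: 49.0
```

Call:
send_rows([
  [[-3, 0, 0, 0, 0, 0], [-3, 0, 0, 0, 0, 0], [0, 0, 0, 0, 0, 0]],
])

```text
clock: 6.8
position: [565.0, 40.7, 75.1]
tcp_rot: [-0.158, -3.136, -0.001]
wrist_force: [-5.2, 0.8, 5.5]
finger_gap: 48.9
```

Call:
send_rows([
  [[-3, 0, -0.5, 0, 0, 0], [-3, 0, 0, 0, 0, 0], [-3, 0, 0, 0, 0, 0], [0, 0, 0, 0, 0, 0]],
])

```text
clock: 7.2
position: [571.5, 40.3, 75.2]
tcp_rot: [-0.157, -3.13, -0.002]
wrist_force: [-10.6, 1.3, 11.6]
finger_gap: 48.9
```

Call:
send_rows([
  [[-3, 0, 0, 0, 0, 0], [-3, 0, 0, 0, 0, 0], [0, 0, 0, 0, 0, 0]],
])

```text
clock: 7.5
position: [579.2, 39.8, 75.1]
tcp_rot: [-0.157, -3.134, -0.002]
wrist_force: [-6.5, 1.7, 6.1]
finger_gap: 48.6
```

Call:
send_rows([
  [[-2, 0.4, 0, 0, 0, 0], [-2, 0.3, 0, 0, 0, 0], [-2, 0, 0, 0, 0, 0], [-2, 0, 0, 0, 0, 0], [0, 0, 0, 0, 0, 0]],
])

```text
clock: 8.0
position: [585.5, 39.4, 75.2]
tcp_rot: [-0.157, -3.131, -0.001]
wrist_force: [-8.9, 2.0, 9.1]
finger_gap: 48.8
```

Call:
send_rows([
  [[-1.5, 0, 0, 0, 0, 0], [-1.5, 0, 0, 0, 0, 0], [0, 0, 0, 0, 0, 0]],
])

```text
clock: 8.3
position: [590.6, 38.8, 75.2]
tcp_rot: [-0.157, -3.136, -0.001]
wrist_force: [-6.1, 1.2, 5.2]
finger_gap: 49.2
```

Call:
send_rows([
  [[-1, 0, 0, 0, 0, 0], [0, 0, 0, 0, 0, 0]],
])

```text
clock: 8.5
position: [591.7, 38.6, 75.2]
tcp_rot: [-0.158, -3.136, -0.001]
wrist_force: [-5.5, 0.6, 4.8]
finger_gap: 49.1
```

Call:
send_rows([
  [[-1, 0, 0, 0, 0, 0], [0, 0, 0, 0, 0, 0]],
])

```text
clock: 8.7
position: [592.0, 38.6, 75.1]
tcp_rot: [-0.158, -3.134, -0.001]
wrist_force: [-6.5, 0.7, 7.0]
finger_gap: 48.6
```

Call:
send_rows([
  [[-1, 0, 0, 0, 0, 0], [0, 0, 0, 0, 0, 0]],
])

```text
clock: 8.9
position: [592.0, 38.6, 75.2]
tcp_rot: [-0.158, -3.132, -0.001]
wrist_force: [-9.8, 0.6, 9.6]
finger_gap: 49.1
```

Call:
send_rows([
  [[-1.5, 0, 0, 0, 0, 0], [-1.5, 0, 0, 0, 0, 0], [0, 0, 0, 0, 0, 0]],
])

```text
clock: 9.2
position: [592.1, 38.6, 75.4]
tcp_rot: [-0.157, -3.125, -0.002]
wrist_force: [-16.4, 1.6, 16.7]
finger_gap: 49.2
```

```bash
python3 go.py 592 38.6 75 1.4716 1;  python3 -c "
from h import *
b=optics.grab_frame('side')[:,:,::-1];cv2.imwrite('pics/s3.png',b);cv2.imwrite('pics/s3c.png',crop(b,285,150,98,73,8))"
```

```text
at [592.1  38.6  75.4] phi 1.47 tilt [-0.013  0.002 -1.   ] F [-16.4   1.6  16.7] gap 49.2 t 9.2 j7 1.46
[0.1, -0.1, 0.4] [0.0, -0.013, -0.001]
```

View pics/s3c.png

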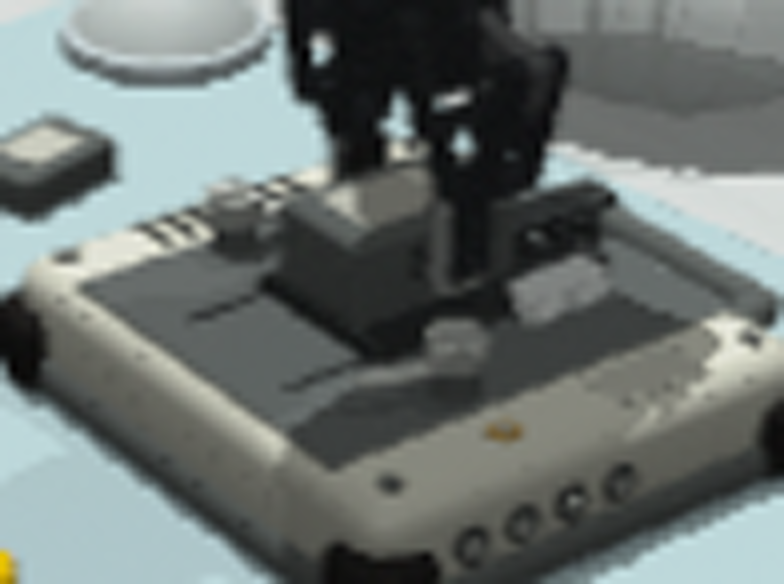

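The pack sits between the rails with the nose against the stop: motion ceased at x = 592 while the force rose to 16 N. I relax, open only to 58 mm to clear the tongues, and lift.

Call:
send_rows([
  [[2, 0, 0, 0, 0, 0], [2, 0, 0, 0, 0, 0], [0, 0, 0, 0, 0, 0], [0, 0, 0, 0, 0, 0]],
])

```text
clock: 9.65
position: [592.0, 38.6, 75.1]
tcp_rot: [-0.158, -3.134, -0.001]
wrist_force: [-7.0, 0.5, 6.3]
finger_gap: 49.1
```

Call:
send_rows([
  [[0, 0, 0, 0, 0, 0], [0, 0, 0, 0, 0, 0], [0, 0, 0, 0, 0, 0]],
], claw=58)

```text
clock: 9.95
position: [594.5, 37.8, 75.2]
tcp_rot: [0.158, 3.135, -0.0]
wrist_force: [0.3, 0.2, 0.2]
finger_gap: 58.1
```

Call:
send_rows([
  [[0, 0, -10, 0, 0, 0], [0, 0, -25, 0, 0, 0], [0, 0, -45, 0, 0, 0], [0, 0, -45, 0, 0, 0], [0, 0, -25, 0, 0, 0]],
])

```text
clock: 10.45
position: [596.0, 37.8, 230.4]
tcp_rot: [0.159, 3.13, 0.002]
wrist_force: [1.2, -0.4, 0.7]
finger_gap: 58.0
```

```bash
python3 go.py 467.3 -308.8 170 1.7206 10
```

```text
at [596.   37.8 230.4] phi 1.469 tilt [ 0.008  0.001 -1.   ] F [ 1.2 -0.4  0.7] gap 58.0 t 10.45 j7 1.41
[9.3, -35.8, 5.9] [0.0, 0.001, -0.025]
[10.2, -35.5, 5.9] [0.0, 0.001, -0.025]
[11.1, -35.3, 5.9] [0.0, 0.001, -0.025]
[12.0, -35.0, 5.9] [0.0, 0.001, -0.025]
[12.9, -34.7, 6.0] [0.0, 0.001, -0.025]
[13.7, -34.3, 6.0] [0.0, 0.001, -0.025]
[14.6, -34.0, 6.0] [0.0, 0.001, -0.025]
[15.4, -33.6, 6.0] [0.0, 0.001, -0.025]
[16.3, -33.2, 6.0] [0.0, 0.001, -0.025]
[17.1, -32.8, 6.0] [0.0, 0.001, -0.025]
```

Call:
send_rows([
  [[9.3, -35.8, 7.5, 0, 0, -0.025], [10.2, -35.5, 7.5, 0, 0, -0.025], [11.1, -35.3, 7.5, 0, 0, -0.025], [12, -35, 7.5, 0, 0, -0.025], [12.9, -34.7, 7.5, 0, 0, -0.025]],
])

```text
clock: 10.95
position: [528.9, -136.9, 188.4]
tcp_rot: [-0.039, 3.139, -0.001]
wrist_force: [0.8, -0.5, 0.5]
finger_gap: 58.1
```

Call:
send_rows([
  [[13.7, -34.3, 7.5, 0, 0, -0.025], [14.6, -34, 7.5, 0, 0, -0.025], [15.4, -33.6, 7.5, 0, 0, -0.025], [16.3, -33.2, 7.5, 0, 0, -0.025], [17.1, -32.8, 7.5, 0, 0, -0.025]],
])

```text
clock: 11.45
position: [464.4, -310.4, 150.8]
tcp_rot: [-0.236, 3.131, -0.002]
wrist_force: [0.8, -1.1, 0.3]
finger_gap: 58.0
```

Call:
send_rows([
  [[0, 0, 0, 0, 0, 0], [0, 0, 0, 0, 0, 0], [0, 0, 0, 0, 0, 0]],
])

```text
clock: 11.75
position: [465.6, -307.6, 150.6]
tcp_rot: [-0.236, 3.131, 0.0]
wrist_force: [0.6, -0.4, -1.0]
finger_gap: 58.2
```

```bash
python3 go.py 468 -309.8 96 1.7206 4; python3 -c "
from h import *
b=optics.grab_frame('side')[:,:,::-1];a=optics.grab_frame('top')[:,:,::-1]
cv2.imwrite('pics/s4.png',b);cv2.imwrite('pics/t4.png',a)
a=np.clip(a*1.4,0,255).astype('uint8')
cv2.imwrite('pics/s4c.png',np.hstack([crop(b,365,180,80,110,5),crop(a,270,135,80,110,5)]))"
```

```text
at [ 465.6 -307.6  150.6] phi 1.721 tilt [ 0.001  0.    -1.   ] F [ 0.6 -0.4 -1. ] gap 58.2 t 11.75 j7 2.37
[-0.5, -0.6, 13.6] [0.0, 0.0, 0.0]
[-0.5, -0.6, 13.6] [0.0, 0.0, 0.0]
[-0.5, -0.6, 13.6] [0.0, 0.0, 0.0]
[-0.5, -0.6, 13.6] [0.0, 0.0, 0.0]
```

View pics/s4c.png

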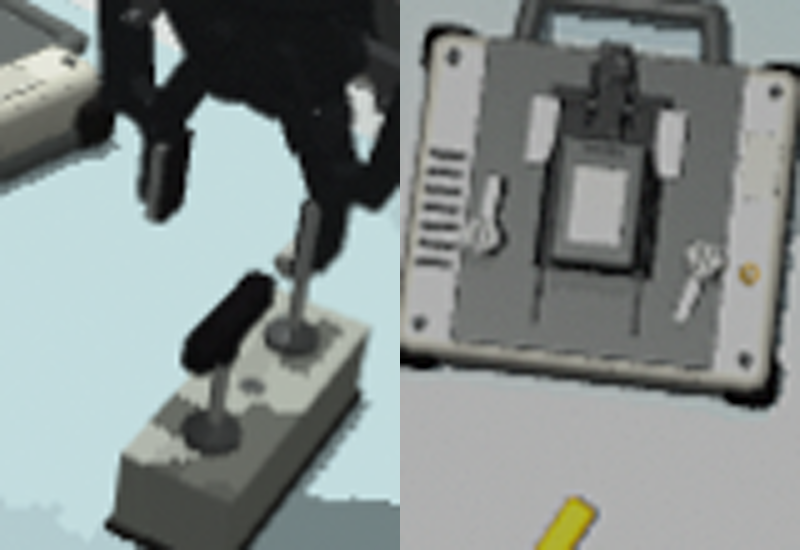

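The key's black bar is at left crop (230,320) with the gripper straddling it in line. The top half shows the pack home under the rails, with the tongues at (492,205) and (692,285). Descend and grip the bar.

Call:
send_rows([
  [[-1, -1.2, 13.6, 0, 0, 0], [-1, -1, 13.6, 0, 0, 0], [0, 0, 13.6, 0, 0, 0], [0, 0, 13.6, 0, 0, 0], [0, 0, 0, 0, 0, 0]],
])

```text
clock: 12.35
position: [464.6, -309.1, 92.4]
tcp_rot: [0.234, -3.127, -0.005]
wrist_force: [-0.2, -0.0, 0.3]
finger_gap: 57.8
```

Call:
send_rows([
  [[0, 0, 0, 0, 0, 0], [0, 0, 0, 0, 0, 0], [0, 0, 0, 0, 0, 0], [0, 0, 0, 0, 0, 0], [0, 0, 0, 0, 0, 0]],
], claw=8, grip_force=60)

```text
clock: 12.85
position: [467.4, -310.9, 96.5]
tcp_rot: [-0.234, 3.131, -0.001]
wrist_force: [0.3, 0.1, 2.7]
finger_gap: 13.0
```

```bash
python3 go.py 468 -309.8 96 1.7206 1
python3 - <<'E'
from fit import *
def c(p): return cr([(u-400,v) for u,v in p],270,135,5)
for nm,h,t,sg in(('L',(485,232),(495,178),1),('R',(705,258),(682,318),-1)):
    a=ray('top',c([h]),78)[0];b=ray('top',c([t]),66.5)[0];d=(b-a)*sg;print(nm,a,np.hypot(*d[:2]),'angle',np.arctan2(d[1],d[0]),'screw',-.099-np.arctan2(d[1],d[0]))
for nm,h,t,sg in(('L',(160,342),(174,275),1),('R',(425,370),(399,442),-1)):
    a=ray('top',cr([h],260,125),78)[0];b=ray('top',cr([t],260,125),66.5)[0];d=(b-a)*sg;print(nm,a,np.hypot(*d[:2]),'angle',np.arctan2(d[1],d[0]))
b=ray('top',c([(560,135),(645,145),(635,270),(550,258)]),97);print('pack body',b,b.mean(0))
a=np.array([np.cos(-.099),np.sin(-.099)]);print('pack x in home',(b.mean(0)[:2]-[600.4,37])@a+13,'y',(b.mean(0)[:2]-[600.4,37])@[-a[1],a[0]])
E
```

```text
at [ 467.4 -310.9   96.5] phi 1.72 tilt [ 0.002 -0.001 -1.   ] F [0.3 0.1 2.7] gap 13.0 t 12.85 j7 2.41
[-0.7, 1.0, 0.5] [-0.001, 0.001, -0.001]
L [572.80422292 104.61629452  78.        ] 34.6504445059782 angle -0.1333287815903569 screw 0.034328781590356905
R [558.26518633 -25.01106246  78.        ] 36.71319786105802 angle -0.3659782998987573 screw 0.2669782998987573
L [571.06024264 105.62051186  78.        ] 35.86717766916796 angle -0.15594526048605323
R [558.1129413  -24.47296886  78.        ] 36.434605869552776 angle -0.3459050357663265
pack body [[627.39520118  60.34448797  97.        ]
 [621.80513274  10.72921884  97.        ]
 [548.26195996  15.98240543  97.        ]
 [554.92436943  65.29049397  97.        ]] [588.09666583  38.08665155  97.        ]
pack x in home 0.6495062286006679 y -0.13471064103301336
```

Pack reads 0.65 mm from home in the picture. The key is gripped (gap 13.0). Lift it and go to the right screw.

Call:
send_rows([
  [[0, 0, -10, 0, 0, 0], [0, 0, -30, 0, 0, 0], [0, 0, -30, 0, 0, 0], [0, 0, -30, 0, 0, 0], [0, 0, 0, 0, 0, 0]],
])

```text
clock: 13.35
position: [469.7, -312.7, 201.0]
tcp_rot: [-0.233, 3.124, -0.008]
wrist_force: [0.7, -1.0, -0.6]
finger_gap: 13.3
```

Call:
send_rows([
  [[0, 0, 0, 0, 0, 0]],
])

```text
clock: 13.45
position: [467.1, -310.6, 196.6]
tcp_rot: [-0.234, 3.131, -0.001]
wrist_force: [-0.0, 0.1, -1.7]
finger_gap: 13.2
```

```bash
python3 go.py 558.1 -24.6 190 1.216 10
```

```text
at [ 467.1 -310.6  196.6] phi 1.72 tilt [ 0.002 -0.    -1.   ] F [-0.   0.1 -1.7] gap 13.2 t 13.45 j7 2.35
[-13.3, 26.9, 0.7] [-0.0, 0.0, 0.05]
[-11.9, 27.6, 0.7] [-0.0, 0.0, 0.05]
[-10.5, 28.1, 0.7] [-0.0, 0.0, 0.05]
[-9.0, 28.6, 0.7] [-0.0, 0.0, 0.05]
[-7.6, 29.0, 0.7] [-0.0, 0.0, 0.05]
[-6.1, 29.4, 0.7] [-0.0, 0.0, 0.05]
[-4.6, 29.7, 0.7] [-0.0, 0.0, 0.05]
[-3.1, 29.8, 0.7] [-0.0, 0.0, 0.05]
[-1.6, 30.0, 0.7] [-0.0, 0.0, 0.05]
[-0.1, 30.0, 0.7] [-0.0, 0.0, 0.05]
```

Call:
send_rows([
  [[-13.3, 26.9, 0.7, 0, 0, 0.05], [-11.9, 27.6, 0.7, 0, 0, 0.05], [-10.5, 28.1, 0.7, 0, 0, 0.05], [-9, 28.6, 0.7, 0, 0, 0.05], [-7.6, 29, 0.7, 0, 0, 0.05]],
])

```text
clock: 13.95
position: [510.8, -165.9, 190.1]
tcp_rot: [-0.161, -3.133, -0.001]
wrist_force: [0.5, -0.3, -0.7]
finger_gap: 13.0
```

Call:
send_rows([
  [[-6.1, 29.4, 0.7, 0, 0, 0.05], [-4.6, 29.7, 0.7, 0, 0, 0.05], [-3.1, 29.8, 0.7, 0, 0, 0.05], [-1.6, 30, 0.7, 0, 0, 0.05], [-0.1, 30, 0.7, 0, 0, 0.05]],
])

```text
clock: 14.45
position: [555.7, -23.1, 186.5]
tcp_rot: [-0.551, -3.089, 0.002]
wrist_force: [0.1, -0.1, -0.5]
finger_gap: 12.9
```

Call:
send_rows([
  [[0, 0, 5, 0, 0, 0], [0, 0, 5, 0, 0, 0], [0, 0, 0, 0, 0, 0], [0, 0, 0, 0, 0, 0]],
])

```text
clock: 14.85
position: [556.2, -26.2, 177.8]
tcp_rot: [-0.552, -3.091, 0.002]
wrist_force: [0.3, -0.1, -0.8]
finger_gap: 13.1
```

```bash
python3 go.py 558.1 -24.6 170 1.216 2;  python3 - <<'E'
from fit import *
b=optics.grab_frame('side')[:,:,::-1].copy();cv2.imwrite('pics/s5.png',b)
a=optics.grab_frame('top')[:,:,::-1].copy();cv2.imwrite('pics/t5.png',a)
from rig import observe
p=observe()['position'];K=8;ox,oy=305,130;s=crop(b,ox,oy,95,75,K)
t=[p[0],p[1],-.355]
def ln(P,col):
    u=((px('side',P)-[ox,oy]+.5)*K).astype(int);cv2.polylines(s,[u.reshape(-1,1,2)],False,col,1)
zt=p[2]-87.5
ln(T(t,[(8,0,zt),(-8,0,zt)]),(0,0,255));ln(T(t,[(0,0,zt),(0,0,zt+107)]),(0,255,0))
h=[558.1,-24.6,-.355];ln(T(h,[(11,0,78),(-11,0,78)]),(0,255,255));ln(T(h,[(0,11,78),(0,-11,78)]),(0,255,255))
cv2.imwrite('pics/s5c.png',s)
E
```

```text
at [556.2 -26.2 177.8] phi 1.217 tilt [-0.002 -0.001 -1.   ] F [ 0.3 -0.1 -0.8] gap 13.1 t 14.85 j7 1.29
[-0.6, 1.1, 3.9] [-0.001, -0.001, 0.001]
[-0.6, 1.1, 3.9] [-0.001, -0.001, 0.001]
```

View pics/s5c.png

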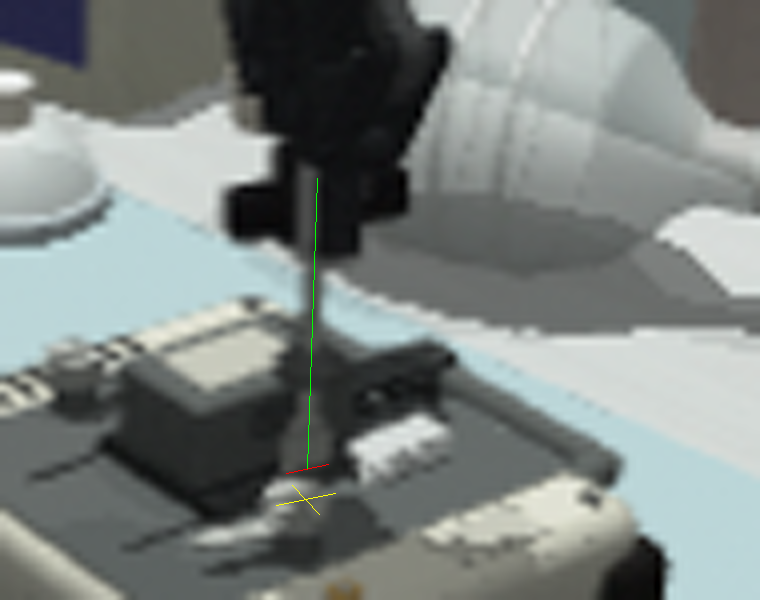

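The key hangs straight over the right head; head at (300,495), blade tip at (305,470), both with the same small bias to the overlay. Correct the 2 mm residual and go down.

Call:
send_rows([
  [[-0.6, 1.1, 3.9, 0, 0, 0], [-0.6, 1.1, 3.9, 0, 0, 0], [0, 0, 0, 0, 0, 0], [0, 0, 0, 0, 0, 0]],
])

```text
clock: 15.35
position: [559.0, -22.6, 170.6]
tcp_rot: [-0.548, -3.093, 0.0]
wrist_force: [-0.0, 0.8, -0.7]
finger_gap: 13.1
```

Call:
send_rows([
  [[0, 0, 2, 0, 0, 0], [0, 0, 2, 0, 0, 0], [0, 0, 2, 0, 0, 0], [0, 0, 0, 0, 0, 0], [0, 0, 0, 0, 0, 0]],
])

```text
clock: 15.85
position: [559.0, -22.7, 164.7]
tcp_rot: [-0.548, -3.093, 0.0]
wrist_force: [0.7, -0.2, -1.0]
finger_gap: 12.6
```

```bash
python3 go.py 558.1 -24.6 158.5 1.216 2
```

```text
at [559.  -22.7 164.7] phi 1.22 tilt [-0. -0. -1.] F [ 0.7 -0.2 -1. ] gap 12.6 t 15.85 j7 1.29
[0.1, -1.1, 3.1] [-0.0, -0.0, 0.002]
[0.1, -1.1, 3.1] [-0.0, -0.0, 0.002]
```

Call:
send_rows([
  [[0, -2, 0, 0, 0, 0], [0, 0, 1.5, 0, 0, 0], [0, 0, 0, 0, 0, 0], [0, 0, 0, 0, 0, 0]],
])

```text
clock: 16.25
position: [558.4, -24.6, 163.3]
tcp_rot: [-0.548, -3.093, 0.0]
wrist_force: [0.5, 0.5, -1.2]
finger_gap: 13.0
```

Call:
send_rows([
  [[0, 0, 1.5, 0, 0, 0], [0, 0, 0, 0, 0, 0], [0, 0, 0, 0, 0, 0]],
])

```text
clock: 16.55
position: [558.4, -24.5, 161.8]
tcp_rot: [-0.548, -3.093, 0.0]
wrist_force: [0.0, -0.3, -1.8]
finger_gap: 13.2
```

Tip is inside the flare with no force. Continue.

Call:
send_rows([
  [[0, 0, 1.5, 0, 0, 0], [0, 0, 0, 0, 0, 0], [0, 0, 0, 0, 0, 0]],
])

```text
clock: 16.85
position: [558.4, -24.6, 160.3]
tcp_rot: [-0.548, -3.093, 0.0]
wrist_force: [-0.7, 0.5, -0.8]
finger_gap: 13.1
```

Call:
send_rows([
  [[0, 0, 1.2, 0, 0, 0], [0, 0, 0, 0, 0, 0], [0, 0, 0, 0, 0, 0]],
])

```text
clock: 17.15
position: [558.4, -24.5, 159.1]
tcp_rot: [-0.548, -3.093, 0.0]
wrist_force: [0.4, 0.2, -1.1]
finger_gap: 13.2
```

No force at 0.6 mm above the slot floor, so the blade is in the slot. Turn clockwise.

Call:
send_rows([
  [[0, 0, 0, 0, 0, 0.12], [0, 0, 0, 0, 0, 0.12], [0, 0, 0, 0, 0, 0.12], [0, 0, 0, 0, 0, 0]],
])

```text
clock: 17.55
position: [558.3, -24.7, 159.2]
tcp_rot: [-1.092, -2.945, 0.001]
wrist_force: [0.0, -0.6, -0.6]
finger_gap: 12.8
```

```bash
python3 go.py 558.4 -24.6 159 0.856 1; python3 -c "
from rig import observe;print(observe()['moment'])"
```

```text
at [558.3 -24.7 159.2] phi 0.86 tilt [-0. -0. -1.] F [ 0.  -0.6 -0.6] gap 12.8 t 17.55 j7 0.96
[0.0, 0.1, 0.2] [-0.001, 0.0, 0.004]
[-0.09733418  0.08459984  0.02786663]
```

Call:
send_rows([
  [[0, 0, 0, 0, 0, 0.12], [0, 0, 0, 0, 0, 0.12], [0, 0, 0, 0, 0, 0.12], [0, 0, 0, 0, 0, 0.12], [0, 0, 0, 0, 0, 0.12]],
])

```text
clock: 18.05
position: [557.4, -25.3, 159.1]
tcp_rot: [-1.916, -2.488, 0.003]
wrist_force: [-2.5, -0.7, 0.8]
finger_gap: 12.8
```

Call:
send_rows([
  [[0, 0, 0, 0, 0, 0.1], [0, 0, 0, 0, 0, 0.1], [0, 0, 0, 0, 0, 0.08], [0, 0, 0, 0, 0, 0], [0, 0, 0, 0, 0, 0]],
])

```text
clock: 18.55
position: [557.1, -25.3, 159.0]
tcp_rot: [-2.239, -2.201, 0.004]
wrist_force: [-2.7, -1.1, 2.5]
finger_gap: 13.2
```

```bash
python3 go.py 558.4 -24.6 159 -0.02 1; python3 -c "
from rig import observe;print(observe()['moment'])"
```

```text
at [557.1 -25.3 159. ] phi -0.017 tilt [-0.003 -0.001 -1.   ] F [-2.7 -1.1  2.5] gap 13.2 t 18.55 j7 0.14
[0.7, 1.2, 0.0] [-0.003, 0.001, 0.003]
[-0.40783623  1.11684063  0.03475618]
```

Call:
send_rows([
  [[0, 0, 0, 0, 0, 0.05], [0, 0, 0, 0, 0, 0.05], [0, 0, 0, 0, 0, 0]],
])

```text
clock: 18.85
position: [557.1, -25.2, 159.0]
tcp_rot: [-2.347, -2.085, 0.004]
wrist_force: [-5.5, -1.9, 3.9]
finger_gap: 13.2
```

```bash
python3 go.py 558.4 -24.6 159 -0.12 1; python3 -c "
from rig import observe;print(observe()['moment'])"
```

```text
at [557.1 -25.2 159. ] phi -0.118 tilt [-0.003 -0.    -1.   ] F [-5.5 -1.9  3.9] gap 13.2 t 18.85 j7 0.04
[0.8, 1.2, -0.0] [-0.003, 0.001, 0.002]
[-0.55022249  1.38169532  0.03831648]
```

Call:
send_rows([
  [[0, -0.6, 0, 0, 0, 0.05], [0, 0, 0, 0, 0, 0.05], [0, 0, 0, 0, 0, 0], [0, 0, 0, 0, 0, 0]],
])

```text
clock: 19.25
position: [556.9, -25.0, 159.0]
tcp_rot: [-2.448, -1.967, 0.003]
wrist_force: [-4.5, -1.7, 3.2]
finger_gap: 13.0
```

```bash
python3 go.py 558.4 -24.6 159 -0.22 1
python3 - <<'E'
from h import *
print(observe()['moment'])
b=optics.grab_frame('side')[:,:,::-1];a=optics.grab_frame('top')[:,:,::-1]
cv2.imwrite('pics/t6.png',a);cv2.imwrite('pics/s6.png',b)
E
```

```text
at [556.9 -25.  159. ] phi -0.217 tilt [-0.002 -0.    -1.   ] F [-4.5 -1.7  3.2] gap 13.0 t 19.25 j7 -0.05
[0.7, 1.4, -0.0] [-0.002, 0.001, 0.003]
[-0.53692058  1.4540858   0.09023984]
```

Call:
send_rows([
  [[0, 0, 0, 0, 0, 0.05], [0, 0, 0, 0, 0, 0.05], [0, 0, 0, 0, 0, 0], [0, 0, 0, 0, 0, 0]],
])

```text
clock: 19.75
position: [556.9, -25.0, 159.0]
tcp_rot: [-2.543, -1.844, 0.004]
wrist_force: [-4.1, -1.6, 3.6]
finger_gap: 13.1
```

```bash
python3 go.py 558.4 -24.6 159 -0.22 1
python3 - <<'E'
from h import *
print(observe()['moment'])
E
```

```text
at [556.9 -25.  159. ] phi -0.316 tilt [-0.002 -0.001 -1.   ] F [-4.1 -1.6  3.6] gap 13.1 t 19.75 j7 -0.14
[0.8, 1.4, 0.0] [-0.002, 0.001, -0.096]
[-0.56922544  1.46619171  0.23961331]
```

Mz rose to 0.24 N·m against the stop, so the right screw is locked. Back off the slack and lift.

Call:
send_rows([
  [[0, 0, 0, 0, 0, -0.12], [0, 0, 0, 0, 0, -0.1], [0, 0, -5, 0, 0, 0], [0, 0, -18, 0, 0, 0], [0, 0, -22, 0, 0, 0]],
])

```text
clock: 20.25
position: [559.1, -23.3, 204.4]
tcp_rot: [2.329, 2.107, 0.004]
wrist_force: [0.7, 0.8, -0.2]
finger_gap: 13.0
```

```bash
python3 go.py 570.5 105.6 201 1.411 12
```

```text
at [559.1 -23.3 204.4] phi -0.1 tilt [ 0.003  0.001 -1.   ] F [ 0.7  0.8 -0.2] gap 13.0 t 20.25 j7 0.02
[10.8, -0.1, 0.3] [0.0, 0.0, -0.126]
[10.7, 1.2, 0.3] [0.0, 0.0, -0.126]
[10.5, 2.6, 0.3] [0.0, 0.0, -0.126]
[10.1, 3.9, 0.3] [0.0, 0.0, -0.126]
[9.5, 5.1, 0.3] [0.0, 0.0, -0.126]
[8.8, 6.2, 0.3] [0.0, 0.0, -0.126]
[7.9, 7.3, 0.3] [0.0, 0.0, -0.126]
[7.0, 8.2, 0.3] [0.0, 0.0, -0.126]
[5.9, 9.0, 0.3] [0.0, 0.0, -0.126]
[4.7, 9.7, 0.3] [0.0, 0.0, -0.126]
[3.4, 10.2, 0.3] [0.0, 0.0, -0.126]
[2.1, 10.6, 0.3] [0.0, 0.0, -0.126]
```

Call:
send_rows([
  [[10.8, 0, 0, 0, 0, -0.126], [10.7, 1.2, 0, 0, 0, -0.126], [10.5, 2.6, 0, 0, 0, -0.126], [10.1, 3.9, 0, 0, 0, -0.126], [9.5, 5.1, 0, 0, 0, -0.126]],
])

```text
clock: 20.75
position: [565.0, 31.2, 205.2]
tcp_rot: [1.553, 2.726, 0.007]
wrist_force: [-0.4, 0.9, 0.0]
finger_gap: 13.0
```

Call:
send_rows([
  [[8.8, 6.2, 0, 0, 0, -0.126], [7.9, 7.3, 0, 0, 0, -0.126], [7, 8.2, 0, 0, 0, -0.126], [5.9, 9, 0, 0, 0, -0.126], [4.7, 9.7, 0, 0, 0, -0.126]],
])

```text
clock: 21.25
position: [569.4, 85.0, 205.1]
tcp_rot: [0.632, 3.073, 0.006]
wrist_force: [0.2, 0.5, -1.6]
finger_gap: 12.7
```

Call:
send_rows([
  [[3.4, 10.2, 0, 0, 0, -0.126], [2.1, 10.6, 0, 0, 0, -0.126], [0, 0, 0, 0, 0, 0], [0, 0, 0, 0, 0, 0], [0, 0, 0, 0, 0, 0]],
])

```text
clock: 21.75
position: [569.8, 103.8, 204.4]
tcp_rot: [0.254, 3.13, 0.0]
wrist_force: [-0.8, -0.2, -0.7]
finger_gap: 13.0
```

```bash
python3 go.py 570.5 105.6 171 1.411 3
python3 - <<'E'
from h import *
b=optics.grab_frame('side')[:,:,::-1];a=optics.grab_frame('top')[:,:,::-1]
cv2.imwrite('pics/t7.png',a);cv2.imwrite('pics/s7.png',b)
E
```

```text
at [569.8 103.8 204.4] phi 1.409 tilt [ 0.001  0.    -1.   ] F [-0.8 -0.2 -0.7] gap 13.0 t 21.75 j7 1.24
[-0.1, 0.6, 11.1] [0.0, 0.0, -0.001]
[-0.1, 0.6, 11.1] [0.0, 0.0, -0.001]
[-0.1, 0.6, 11.1] [0.0, 0.0, -0.001]
```

Call:
send_rows([
  [[0, 0.6, 13, 0, 0, 0], [0, 0.6, 13, 0, 0, 0], [0, 0, 7, 0, 0, 0], [0, 0, 0, 0, 0, 0], [0, 0, 0, 0, 0, 0]],
])

```text
clock: 22.35
position: [569.1, 105.5, 170.5]
tcp_rot: [-0.249, -3.131, 0.001]
wrist_force: [0.5, -0.6, -0.1]
finger_gap: 13.1
```

Call:
send_rows([
  [[0, 0, 0, 0, 0, 0], [0, 0, 0, 0, 0, 0]],
])

```text
clock: 22.55
position: [570.0, 105.6, 171.8]
tcp_rot: [0.249, 3.131, 0.001]
wrist_force: [-0.1, -0.1, -0.6]
finger_gap: 12.8
```

```bash
python3 go.py 570.5 105.6 164 1.411 1
```

```text
at [570.  105.6 171.8] phi 1.412 tilt [ 0.001  0.    -1.   ] F [-0.1 -0.1 -0.6] gap 12.8 t 22.55 j7 1.25
[-0.5, 0.0, 7.8] [0.001, 0.001, 0.001]
```

Call:
send_rows([
  [[0, 0, 3, 0, 0, 0], [0, 0, 3, 0, 0, 0], [0, 0, 2, 0, 0, 0], [0, 0, 0, 0, 0, 0], [0, 0, 0, 0, 0, 0]],
])

```text
clock: 23.05
position: [569.5, 106.1, 163.2]
tcp_rot: [0.249, 3.132, 0.001]
wrist_force: [0.2, 0.6, -1.4]
finger_gap: 13.0
```

Call:
send_rows([
  [[0, 0, 1.5, 0, 0, 0], [0, 0, 0, 0, 0, 0], [0, 0, 0, 0, 0, 0]],
])

```text
clock: 23.35
position: [569.7, 106.2, 161.8]
tcp_rot: [0.248, 3.131, 0.001]
wrist_force: [0.7, 1.8, -0.6]
finger_gap: 13.4
```

Call:
send_rows([
  [[0, 0, 1.5, 0, 0, 0], [0, 0, 0, 0, 0, 0], [0, 0, 0, 0, 0, 0]],
])

```text
clock: 23.65
position: [569.7, 106.2, 160.4]
tcp_rot: [0.249, 3.131, 0.001]
wrist_force: [1.2, 2.3, -0.9]
finger_gap: 13.2
```

Call:
send_rows([
  [[0, 0.6, 0, 0, 0, 0], [0, 0, 1.3, 0, 0, 0], [0, 0, 0, 0, 0, 0], [0, 0, 0, 0, 0, 0]],
])

```text
clock: 24.05
position: [569.7, 106.5, 158.9]
tcp_rot: [0.249, 3.131, 0.001]
wrist_force: [1.3, 3.4, -0.3]
finger_gap: 12.7
```

Call:
send_rows([
  [[0, 0, 0, 0, 0, 0.12], [0, 0, 0, 0, 0, 0.12], [0, 0, 0, 0, 0, 0.12], [0, 0, 0, 0, 0, 0], [0, 0, 0, 0, 0, 0]],
])

```text
clock: 24.55
position: [569.8, 106.8, 158.9]
tcp_rot: [0.801, 3.037, 0.001]
wrist_force: [1.9, 4.3, -0.8]
finger_gap: 13.3
```

```bash
python3 go.py 570 106 159 1.05 1
python3 - <<'E'
from h import *
print(observe()['moment'])
E
```

```text
at [569.8 106.8 158.9] phi 1.055 tilt [ 0.001  0.001 -1.   ] F [ 1.9  4.3 -0.8] gap 13.3 t 24.55 j7 0.92
[-0.6, -0.6, -0.1] [0.001, 0.0, 0.005]
[ 1.05456001 -0.52073563  0.08805079]
```

Call:
send_rows([
  [[0, 1, 0, 0, 0, 0], [0, 0, 0, 0, 0, 0.12], [0, 0, 0, 0, 0, 0.12], [0, 0, 0, 0, 0, 0.12], [0, 0, 0, 0, 0, 0]],
])

```text
clock: 25.05
position: [569.9, 107.0, 158.9]
tcp_rot: [-1.334, -2.844, 0.001]
wrist_force: [0.3, 3.1, 0.2]
finger_gap: 13.0
```

Call:
send_rows([
  [[0, 0, 0, 0, 0, 0.12], [0, 0, 0, 0, 0, 0.12], [0, 0, 0, 0, 0, 0.12], [0, 0, 0, 0, 0, 0]],
])

```text
clock: 25.45
position: [569.9, 107.1, 158.9]
tcp_rot: [-1.82, -2.561, 0.001]
wrist_force: [0.9, 3.6, 1.3]
finger_gap: 13.3
```

```bash
python3 go.py 570 106 159 0.335 1
python3 - <<'E'
from h import *
print(observe()['moment'])
E
```

```text
at [569.9 107.1 158.9] phi 0.335 tilt [-0.001 -0.    -1.   ] F [0.9 3.6 1.3] gap 13.3 t 25.45 j7 0.25
[-1.1, -0.2, -0.1] [-0.001, -0.0, 0.0]
[ 0.9250811  -0.22853758  0.08729408]
```

Call:
send_rows([
  [[0.6, 0, 0, 0, 0, 0.12], [0, 0, 0, 0, 0, 0.12], [0, 0, 0, 0, 0, 0.1], [0, 0, 0, 0, 0, 0.1], [0, 0, 0, 0, 0, 0]],
])

```text
clock: 25.95
position: [569.7, 107.4, 158.9]
tcp_rot: [-2.334, -2.103, 0.001]
wrist_force: [0.6, 2.6, -0.3]
finger_gap: 13.2
```

Call:
send_rows([
  [[0, 0, 0, 0, 0, 0.06], [0, 0, 0, 0, 0, 0.06], [0, 0, 0, 0, 0, 0], [0, 0, 0, 0, 0, 0]],
])

```text
clock: 26.35
position: [569.7, 107.5, 158.9]
tcp_rot: [-2.456, -1.959, 0.001]
wrist_force: [0.6, 3.4, 0.2]
finger_gap: 13.1
```

```bash
python3 go.py 570 106 159 -0.22 1
python3 - <<'E'
from h import *
print(observe()['moment'])
E
```

```text
at [569.7 107.5 158.9] phi -0.224 tilt [-0. -0. -1.] F [0.6 3.4 0.2] gap 13.1 t 26.35 j7 -0.27
[-1.3, 0.7, -0.1] [-0.0, 0.0, -0.004]
[ 0.82284644 -0.21967121  0.09100709]
```

Call:
send_rows([
  [[0, 0, 0, 0, 0, 0.05], [0, 0, 0, 0, 0, 0.05], [0, 0, 0, 0, 0, 0], [0, 0, 0, 0, 0, 0]],
])

```text
clock: 26.75
position: [569.7, 107.6, 158.9]
tcp_rot: [2.551, 1.833, -0.0]
wrist_force: [1.0, 2.3, 1.6]
finger_gap: 13.1
```

```bash
python3 go.py 570 106 159 -0.32 1
python3 - <<'E'
from h import *
print(observe()['moment'])
E
```

```text
at [569.7 107.6 158.9] phi -0.325 tilt [-0. -0. -1.] F [1.  2.3 1.6] gap 13.1 t 26.75 j7 -0.36
[-1.5, 0.8, -0.1] [-0.0, 0.0, -0.005]
[ 0.73959255 -0.23047946  0.31718781]
```

Left screw is at its stop (Mz 0.32). Back off, lift, and return to the block.

Call:
send_rows([
  [[0, 0, 0, 0, 0, -0.12], [0, 0, 0, 0, 0, -0.1], [0, 0, -5, 0, 0, 0], [0, 0, -18, 0, 0, 0], [0, 0, -22, 0, 0, 0]],
])

```text
clock: 27.25
position: [567.8, 105.4, 202.6]
tcp_rot: [-2.341, -2.094, 0.01]
wrist_force: [0.2, 0.3, -1.2]
finger_gap: 13.1
```

Call:
send_rows([
  [[0, 0, 0, 0, 0, 0], [0, 0, 0, 0, 0, 0]],
])

```text
clock: 27.45
position: [569.5, 106.6, 203.6]
tcp_rot: [2.34, 2.096, -0.001]
wrist_force: [0.1, -1.2, -1.8]
finger_gap: 13.3
```

```bash
python3 go.py 467.4 -310.9 200 1.7206 15
```

```text
at [569.5 106.6 203.6] phi -0.11 tilt [-0.001 -0.001 -1.   ] F [ 0.1 -1.2 -1.8] gap 13.3 t 27.45 j7 -0.2
[-28.4, -3.7, 0.3] [-0.0, 0.0, -0.122]
[-27.7, -7.1, 0.3] [-0.0, 0.0, -0.122]
[-26.7, -10.5, 0.3] [-0.0, 0.0, -0.122]
[-25.2, -13.6, 0.3] [-0.0, 0.0, -0.122]
[-23.3, -16.6, 0.3] [-0.0, 0.0, -0.122]
[-21.2, -19.3, 0.3] [-0.0, 0.0, -0.122]
[-18.6, -21.8, 0.3] [-0.0, 0.0, -0.122]
[-15.9, -23.9, 0.3] [-0.0, 0.0, -0.122]
[-12.8, -25.6, 0.3] [-0.0, 0.0, -0.122]
[-9.6, -27.0, 0.3] [-0.0, 0.0, -0.122]
[-6.3, -28.0, 0.3] [-0.0, 0.0, -0.122]
[-2.8, -28.5, 0.2] [-0.0, 0.0, -0.122]
[0.7, -28.6, 0.2] [-0.0, 0.0, -0.122]
[4.2, -28.3, 0.2] [-0.0, 0.0, -0.122]
[7.6, -27.6, 0.2] [-0.0, 0.0, -0.122]
```

Call:
send_rows([
  [[-28.4, -3.7, 0, 0, 0, -0.122], [-27.7, -7.1, 0, 0, 0, -0.122], [-26.7, -10.5, 0, 0, 0, -0.122], [-25.2, -13.6, 0, 0, 0, -0.122], [-23.3, -16.6, 0, 0, 0, -0.122]],
])

```text
clock: 27.95
position: [534.1, -32.9, 202.0]
tcp_rot: [-1.593, -2.705, 0.004]
wrist_force: [0.5, 0.5, -1.0]
finger_gap: 12.9
```

Call:
send_rows([
  [[-21.2, -19.3, 0, 0, 0, -0.122], [-18.6, -21.8, 0, 0, 0, -0.122], [-15.9, -23.9, 0, 0, 0, -0.122], [-12.8, -25.6, 0, 0, 0, -0.122], [-9.6, -27, 0, 0, 0, -0.122]],
])

```text
clock: 28.45
position: [500.1, -171.8, 202.0]
tcp_rot: [-0.707, -3.057, 0.001]
wrist_force: [0.6, 0.9, -1.1]
finger_gap: 13.1
```

Call:
send_rows([
  [[-6.3, -28, 0, 0, 0, -0.122], [-2.8, -28.5, 0, 0, 0, -0.122], [0.7, -28.6, 0, 0, 0, -0.122], [4.2, -28.3, 0, 0, 0, -0.122], [7.6, -27.6, 0, 0, 0, -0.122]],
])

```text
clock: 28.95
position: [466.4, -310.4, 201.9]
tcp_rot: [0.244, -3.128, -0.003]
wrist_force: [0.6, -0.1, -0.7]
finger_gap: 12.7
```

Call:
send_rows([
  [[0, 0, 0, 0, 0, 0], [0, 0, 0, 0, 0, 0], [0, 0, 0, 0, 0, 0]],
])

```text
clock: 29.25
position: [468.0, -308.3, 202.6]
tcp_rot: [0.238, -3.131, -0.003]
wrist_force: [-0.0, 0.6, -1.8]
finger_gap: 12.8
```

```bash
python3 go.py 467.4 -310.9 145 1.7206 4
python3 - <<'E'
from fit import *
b=optics.grab_frame('side')[:,:,::-1];a=optics.grab_frame('top')[:,:,::-1]
cv2.imwrite('pics/t8.png',a);cv2.imwrite('pics/s8.png',b)
a=np.clip(a*1.4,0,255).astype('uint8')
cv2.imwrite('pics/c8.png',np.hstack([crop(b,365,150,80,110,5),crop(a,270,135,80,110,5)]))
E
```

```text
at [ 468.  -308.3  202.6] phi 1.722 tilt [-0.002  0.002 -1.   ] F [-0.   0.6 -1.8] gap 12.8 t 29.25 j7 2.38
[0.2, -0.6, 14.4] [0.001, -0.0, 0.0]
[0.2, -0.6, 14.4] [0.001, -0.0, 0.0]
[0.2, -0.6, 14.4] [0.001, -0.0, 0.0]
[0.2, -0.6, 14.4] [0.001, -0.0, 0.0]
```

View pics/c8.png

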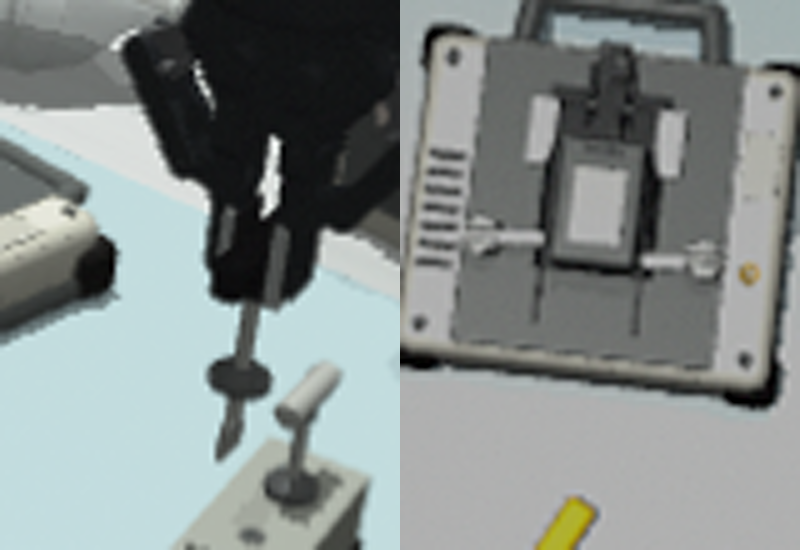

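Both tongues lie across the bay over the foot, the left at (515,238) and the right at (675,262), and the pack is still home. The key hangs parallel to the hex key's shaft. Lower it into the hole.

Call:
send_rows([
  [[0, -0.8, 14.4, 0, 0, 0], [0, -0.8, 14.4, 0, 0, 0], [0, 0, 14.4, 0, 0, 0], [0, 0, 14.4, 0, 0, 0], [0, 0, 0, 0, 0, 0]],
])

```text
clock: 29.85
position: [466.4, -310.0, 142.8]
tcp_rot: [0.237, -3.127, -0.005]
wrist_force: [-0.9, 0.2, -0.7]
finger_gap: 13.1
```

Call:
send_rows([
  [[0, 0, 0, 0, 0, 0], [0, 0, 0, 0, 0, 0], [0, 0, 0, 0, 0, 0]],
])

```text
clock: 30.15
position: [469.2, -312.0, 147.1]
tcp_rot: [-0.237, 3.131, -0.001]
wrist_force: [0.3, -0.6, -0.2]
finger_gap: 13.1
```

```bash
python3 go.py 467.4 -310.4 137 1.7206 1
```

```text
at [ 469.2 -312.   147.1] phi 1.722 tilt [ 0.002 -0.001 -1.   ] F [ 0.3 -0.6 -0.2] gap 13.1 t 30.15 j7 2.42
[1.6, 1.9, 10.1] [-0.001, 0.002, 0.001]
```

Call:
send_rows([
  [[1, 1.3, 5, 0, 0, 0], [0, 0, 4, 0, 0, 0], [0, 0, 3, 0, 0, 0], [0, 0, 0, 0, 0, 0], [0, 0, 0, 0, 0, 0]],
])

```text
clock: 30.65
position: [467.3, -310.3, 134.1]
tcp_rot: [0.237, -3.132, -0.0]
wrist_force: [0.6, 0.9, -1.7]
finger_gap: 13.0
```

Call:
send_rows([
  [[0, 0, 3, 0, 0, 0], [0, 0, 3, 0, 0, 0], [0, 0, 0, 0, 0, 0], [0, 0, 0, 0, 0, 0]],
])

```text
clock: 31.05
position: [467.3, -310.3, 128.1]
tcp_rot: [0.237, -3.132, -0.0]
wrist_force: [0.4, 0.5, -1.4]
finger_gap: 13.0
```

Tip is 4 mm inside the hole with no force.

Call:
send_rows([
  [[0, 0, 4, 0, 0, 0], [0, 0, 4, 0, 0, 0], [0, 0, 4, 0, 0, 0], [0, 0, 4, 0, 0, 0], [0, 0, 0, 0, 0, 0]],
])

```text
clock: 31.55
position: [466.8, -309.9, 111.4]
tcp_rot: [0.237, -3.131, -0.001]
wrist_force: [-0.3, 1.2, -1.3]
finger_gap: 12.8
```

Call:
send_rows([
  [[0, 0, 4, 0, 0, 0], [0, 0, 4, 0, 0, 0], [0, 0, 4, 0, 0, 0], [0, 0, 2, 0, 0, 0], [0, 0, 0, 0, 0, 0]],
])

```text
clock: 32.05
position: [467.1, -310.1, 97.8]
tcp_rot: [0.237, -3.132, -0.001]
wrist_force: [-0.0, 0.3, -1.1]
finger_gap: 13.2
```

Call:
send_rows([
  [[0, 0, 1, 0, 0, 0], [0, 0, 0.7, 0, 0, 0], [0, 0, 0, 0, 0, 0], [0, 0, 0, 0, 0, 0]],
])

```text
clock: 32.45
position: [467.5, -310.4, 96.7]
tcp_rot: [-0.237, 3.132, -0.0]
wrist_force: [-0.3, -0.0, -0.7]
finger_gap: 13.2
```

Collar at the block top (96.7 against 96.5 at pick-up). Release and lift clear.

Call:
send_rows([
  [[0, 0, 0.5, 0, 0, 0], [0, 0, 0, 0, 0, 0]],
])

```text
clock: 32.65
position: [467.6, -310.4, 96.5]
tcp_rot: [-0.237, 3.132, 0.0]
wrist_force: [-1.3, 0.1, 1.8]
finger_gap: 12.6
```

Call:
send_rows([
  [[0, 0, 0, 0, 0, 0], [0, 0, 0, 0, 0, 0], [0, 0, 0, 0, 0, 0], [0, 0, 0, 0, 0, 0], [0, 0, 0, 0, 0, 0]],
], claw=45)

```text
clock: 33.15
position: [467.4, -310.3, 96.0]
tcp_rot: [0.237, -3.133, 0.0]
wrist_force: [-0.2, 0.4, 0.3]
finger_gap: 44.8
```

Call:
send_rows([
  [[0, 0, -8, 0, 0, 0], [0, 0, -20, 0, 0, 0], [0, 0, -35, 0, 0, 0], [0, 0, -40, 0, 0, 0], [0, 0, -30, 0, 0, 0]],
])

```text
clock: 33.65
position: [467.9, -311.1, 232.1]
tcp_rot: [-0.236, 3.13, -0.002]
wrist_force: [0.2, -0.5, 0.3]
finger_gap: 45.0
```

Call:
send_rows([
  [[-20, -40, 0, 0, 0, 0], [-20, -40, 0, 0, 0, 0], [0, 0, 0, 0, 0, 0], [0, 0, 0, 0, 0, 0], [0, 0, 0, 0, 0, 0]],
])

```text
clock: 34.15
position: [518.4, -382.6, 229.0]
tcp_rot: [0.237, -3.132, -0.002]
wrist_force: [-0.0, 0.1, 0.0]
finger_gap: 45.0
```

Run:
```python
from fit import *
b=optics.grab_frame('side')[:,:,::-1];a=optics.grab_frame('top')[:,:,::-1]
cv2.imwrite('pics/t9.png',a);cv2.imwrite('pics/s9.png',b)
a=np.clip(a*1.4,0,255).astype('uint8')
cv2.imwrite('pics/c9.png',np.hstack([crop(b,365,190,80,110,5),crop(a,270,135,80,110,5)]))
o=observe();print(o['position'],o['wrist_force'],o['finger_gap'])
```

```text
[ 518.55832753 -382.20645797  229.2929007 ] [0.3748974  0.8322131  0.33382361] 45.28255454709861
```

The viewer limit is reached, so I compare images numerically: the key region against the start picture, and the pack region against the one taken after locking.

Run:
```python
from fit import *
def dark(n):
    g=cv2.imread(n).max(2)[225:275,395:425]; c=cv2.moments((g<45).astype('uint8'),True)
    return c['m00'],c['m10']/c['m00']+395,c['m01']/c['m00']+225
print('bar side start',dark('pics/side0.png'),'now',dark('pics/s9.png'))
def d(a,b,x,y,w,h): 
    A,B=[cv2.imread(f'pics/{n}.png',0)[y:y+h,x:x+w].astype(float) for n in(a,b)]
    return np.abs(A-B).mean(), cv2.phaseCorrelate(A,B)
print('key/hex side',d('side0','s9',385,220,60,80)); print('bay top',d('t8','t9',285,150,60,50))
print('highlighter',d('t4','t9',280,230,35,40));
```

```text
bar side start (176.0, 410.35227272727275, 245.4090909090909) now (173.0, 409.9884393063584, 244.76300578034682)
key/hex side (np.float64(17.102916666666665), ((-0.07042385069443924, -0.14586610368263564), 0.8926594148322738))
bay top (np.float64(1.7153333333333334), ((0.0016943398035387247, -0.0003294754989617843), 0.9916436948588618))
highlighter (np.float64(2.597857142857143), ((-0.01699191618954643, 0.010904209113839158), 0.9484288329112671))
```

Everything matches: the key bar is within 0.7 px of its start position, and the bay is unchanged since locking. Handing in.

```bash
python3 -c "
from rig import hand_in;print(hand_in())"
```

```text
the job is handed in; nothing more can be done
None
```

The job is handed in at about 34 s on the clock. The pack is in the bay under the rails, both screws are locked, and the key is back in its hole. The hand-in gave no verdict.

- **Pack:** I slid it home until it met the end stop. It stopped moving while the push force rose to about 16 N, and the top picture put it about 0.65 mm from home. I couldn't read the catch directly, so the click is inferred from the pack reaching the stop.
- **Screws:** I turned both with the key until the moment rose sharply, to 0.24 N·m on the right and 0.32 N·m on the left. Friction alone gave about 0.04 to 0.09. The top picture shows both tongues lying across the bay over the foot.
- **Key:** The arm height when the key seated matched pick-up (96.5 mm). In the side picture its bar is within 0.7 px of where it started.
- **Left alone:** I didn't touch the hex key, handset battery, laryngoscope or highlighter. Image comparison showed no shift of the hex key (since the start) or the highlighter (since I first took up the key). I made no final check on the other two.
- **Limits of the checks:** The last picture, taken after I released the key, was refused because I had used all 12 views. That final check was therefore numerical only. TCP readings wandered by 1 to 2 mm for a short time after moves, so I re-read the position before each insertion.

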